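# Balance the centrifuge rotor

### The arm

A 6-joint arm with a two-finger parallel gripper is mounted at the origin on a cart in front of the work surface, level with it; the furniture and walls round the work are solid. World frame = base frame: x ahead of the robot, y to its left, z up, the work surface at z = 0. Lengths are in m, angles in rad, forces in N, time in s.
With the tool pointing down it reaches from about 0.35 to 0.775 m from the base axis. Payload 5.5 kg.
Tool frame: the origin (TCP) lies at the very end of the fingers, on their centre line; the grasp point (between the pads) lies 19 mm behind it; z points along the fingers, y is the line along which they close (so a half turn about z gives the same grasp; the last joint's range is limited). The gripper opens to 85 mm and grips with 20 to 120 N. Pads are 22 mm wide; open, the fingers measure 114 mm over their backs; the gripper's body (76 mm by 85 mm) begins 54 mm behind the grasp point. The pads swing forward as they close: fully open they stand 13 mm farther back than shut.
Start: joints at [-1.296, 0.313, 0.046, 1.304, 0, 1.431], TCP at [0.232, -0.526, 0.231] pointing down, gripper open.
Joint ranges: [-2.76, 2.76], [-0.86, 1.69], [-1.03, 1.26], [-2.2, 2.34], [-1.47, 1.5], [-3.14, 3.14]. Speed limits (rad/s): [2.57, 2.57, 3.14, 3.14, 3.14, 3.14].

### API

Orientations are given as a unit quaternion [w, x, y, z].
In Python, from workcell import get_state, read_camera, hand_in gives the robot as it stands.
- The arm moves only by the tool send_rows, never from a script. Its argument "increments" is a list of rows, each an object of numbers: "dx", "dy", "dz": the shift along the world's x, y, z in units of 25 mm (1.0 is 25 mm); "roll": the turn about the world's z in units of 8 degrees (1.0 is 8 degrees); "claw": the opening, from -1 (shut) to 1 (fully open). In form: [{"dx": .., "dy": .., "dz": .., "roll": .., "claw": ..}, ...]. A call has exactly 5 rows; each row is the pose to reach, as a shift and turn from the pose commanded when the call began; what a row does not reach only later rows make up. A row lasts 1/8 s, in which the tool goes at most 62.5 mm and 10.7 degrees, less where a joint would pass 70% of its speed; a pose out of reach is approached as far as the arm can. A call with a gripper value outside its range is refused whole. The fingers move at their own pace and stop on an object; "grip_force" is the grip in N (left out, the last holds). Time passes only in rows, so rows that repeat a pose let the fingers close, or fill a call up. It gives the time, the measured TCP pose, the force, the opening and the grip force at its end, in the units of the state.
- get_state(): the state, without advancing time (a new reading comes with each control period).
- read_camera(name): name is "scene" or "top"; returns a dict with "image" (480x640x3 uint8, blue, green, red), "fx", "fy", "cx", "cy" (pixels), "world_to_cam" (4x4, takes a point from world to camera coordinates). Camera axes: x right, y up, looking along -z (the intrinsics and any distortion apply to the point x, -y, -z); pixel columns grow to the right and rows downward; lengths in m; the calibration is good to about 2 mm. A picture is of the moment at which its call begins. There is no depth.
- hand_in(): hands the job in; it is judged then, once.
The state is a dict: "clock": time; "joint_pos": joint angles; "qvel": joint speeds; "tau": joint torques, N m; "tcp_pos": TCP position; "orientation": TCP orientation; "wrist_force": force on the tool from outside, world axes, zero at the start; "ft_torque": the same for the moment, N m; "finger_gap": finger opening in m; "grip_force": force on a finger pad.
Only numpy, scipy, OpenCV 4.12 (cv2) and the standard library are available. Lean on these libraries where they do the work, as an engineer would, in place of code of your own. Each camera call takes 0.05 s, during which the arm holds its last target. There are 200 camera calls.

### The job

Finish loading the bench centrifuge so that its rotor is balanced: take the four containers out of the steel tray and stand each one fully down in an empty bucket, so that every container in the rotor is straight across the hub from the other one of its own kind (red-capped tube opposite red-capped tube, tall tube opposite tall tube, short bottle opposite short bottle). Do not lift out the two tubes that are already in the rotor, keep all the containers upright, and let go of everything.

Things in the scene. Friction and masses are not known exactly. Their poses are not given: they have to be found in the camera images.
- centrifuge: white bench centrifuge, 295 mm deep, 310 wide, deck 115 mm above the desk, with a round bowl 236 mm across that holds the rotor; lid open, leaning back over the sill. Fixed. Origin: under the bowl's middle, on the desk; z up, -x the front with the controls. At the start two rotor buckets, 120 degrees apart, are taken: one by a red-capped, one by a tall tube.
- rotor: aluminium rotor; turns about its z if pushed (0.06 N m friction). Origin: on its axis, 20 mm above the desk; z up. Six upright rigid buckets, centres 65 mm from the axis at 0, 60, .. 300 degrees from its x. Bucket: inner floor 42 mm, rim 85 mm above the origin, 33 mm wide inside, mouth flared in the top 14 mm to 43 mm (49 outside). Hub nut 26 mm across, top at 91 mm.
- red_loaded: transport tube with a red cap: body 28.4 mm across, cap 31 mm across from 77 to 102 mm above the underside (102 mm in all), 21 g nominal. At the start it already stands in one of the rotor's buckets; it stays there. Origin: centre of the underside; z up along its axis.
- tall_loaded: tall clear tube with a flat base: body 28.4 mm across, broad ribbed white cap 35 mm across from 101 to 117 mm above the underside (117 mm in all), 45 g nominal. At the start it already stands in one of the rotor's buckets; it stays there. Origin: centre of the underside; z up along its axis.
- red_loose: transport tube with a red cap: body 28.4 mm across, cap 31 mm across from 77 to 102 mm above the underside (102 mm in all), 21 g nominal. At the start it stands upright in the steel tray. Origin: centre of the underside; z up along its axis.
- tall_loose: tall clear tube with a flat base: body 28.4 mm across, broad ribbed white cap 35 mm across from 101 to 117 mm above the underside (117 mm in all), 45 g nominal. At the start it stands upright in the steel tray. Origin: centre of the underside; z up along its axis.
- short_1: short shouldered glass bottle: body 28 mm across and 45 mm high, narrow ribbed white screw cap 23 mm across from 54 to 76 mm above the underside (76 mm in all), 45 g nominal. The two short bottles are alike. At the start it stands upright in the steel tray. Origin: centre of the underside; z up along its axis.
- short_2: short shouldered glass bottle: body 28 mm across and 45 mm high, narrow ribbed white screw cap 23 mm across from 54 to 76 mm above the underside (76 mm in all), 45 g nominal. The two short bottles are alike. At the start it stands upright in the steel tray. Origin: centre of the underside; z up along its axis.
- tray: shallow steel tray, 190 x 190 mm, rim 16 mm high, inner floor 3 mm above the desk, in which the four containers to be loaded stand about 80 mm apart in two rows of two. Fixed. Origin: centre of the underside.
There are look-alikes about, which are no part of the job. What is shaped like the short_2 but blue or yellow is not meant.

How it is judged:
By the outcome, as a careful person would: the job done as asked, in the order asked, and still so for the second after the job is handed in, with the robot touching nothing.
It also fails if it takes over 115 s, if anything falls off the work surface, if the arm or the gripper's body presses on something with over 40 N, if the wrist force passes 120 N, or if a joint passes its speed limit or range.

## Working session

There is one attempt and no reset: what is moved stays moved. The work goes in short steps, Python scripts to look and compute and a tool call to move; the robot and the scene stay as the last step left them, time stands still between calls to the robot, and variables do not carry over. Pictures are saved under pics/ and viewed, at most 14 in all, crops included, and the job is handed in when it is done.

Besides the shell and the picture viewer there is one more tool, called after ">>>" as a command line: name --argument value ..., lists and objects as JSON in quotes. send_rows: Moves the arm, as the interface text tells. Its arguments: {"type":"object","properties":{"increments":{"type":"array","items":{"type":"object","properties":{"dx":{"type":"number"},"dy":{"type":"number"},"dz":{"type":"number"},"roll":{"type":"number"},"claw":{"type":"number"}}}},"grip_force":{"type":"number"}},"required":["increments"]}

```bash
mkdir -p pics; ls
cat > h.py <<'E'
import numpy as np, cv2
from workcell import get_state, read_camera, hand_in
def snap(n,tag):
    c=read_camera(n); cv2.imwrite(f'pics/{tag}.png',c['image']); np.save(f'pics/{tag}.npy',c,allow_pickle=True); return c
def load(tag): return np.load(f'pics/{tag}.npy',allow_pickle=True).item()
def proj(c,p):
    q=c['world_to_cam']@np.append(p,1.); x,y,z=q[0],-q[1],-q[2]
    return np.array([c['fx']*x/z+c['cx'],c['fy']*y/z+c['cy']])
def ray(c,u,v):
    T=c['world_to_cam'];R=T[:3,:3];o=-R.T@T[:3,3]
    d=R.T@np.array([(u-c['cx'])/c['fx'],-(v-c['cy'])/c['fy'],-1.]);return o,d
def onz(c,u,v,z):
    o,d=ray(c,u,v);return o+d*(z-o[2])/d[2]
E
python3 - <<'E'
from h import *
for n in('scene','top'):
    c=snap(n,n+'0');print({k:v for k,v in c.items() if k!='image'})
print(get_state())
E
```

```text
pics
{'fx': 624.7808278769357, 'fy': 624.7808278769357, 'cx': 315.7744246686474, 'cy': 242.10792717264877, 'world_to_cam': array([[ 0.85552873, -0.51774642, -0.00303806, -0.54548267],
       [ 0.36218558,  0.59426492,  0.71810223, -0.18759484],
       [-0.36998945, -0.61545743,  0.69593101, -1.04857442],
       [ 0.        ,  0.        ,  0.        ,  1.        ]])}
{'fx': 462.8758109899655, 'fy': 462.8758109899655, 'cx': 321.2068663358214, 'cy': 221.1496239783918, 'world_to_cam': array([[-6.67024016e-03, -9.99975508e-01, -2.11945024e-03,
        -1.25399869e-01],
       [ 9.83282985e-01, -6.94454087e-03,  1.81951491e-01,
        -5.55812080e-01],
       [-1.81961753e-01, -8.70359218e-04,  9.83305224e-01,
        -7.97564853e-01],
       [ 0.00000000e+00,  0.00000000e+00,  0.00000000e+00,
         1.00000000e+00]])}
{'clock': 0.1, 'joint_pos': array([-1.29559960e+00,  3.13943029e-01,  4.50957113e-02,  1.30362968e+00,
        7.53023105e-06,  1.43122611e+00]), 'qvel': array([-0.00025071, -0.00145962,  0.00129574, -0.00056002, -0.00063108,
       -0.00058393]), 'tau': array([ 2.70045253e-03, -4.81728888e+01,  2.99242973e+01,  1.27294331e-02,
       -9.99825784e-05,  7.41355244e-07]), 'tcp_pos': array([ 0.23159259, -0.52578889,  0.23048925]), 'orientation': array([-8.38661368e-04,  9.78572663e-01,  2.05900067e-01, -5.31859115e-05]), 'wrist_force': array([0.35096837, 0.67848129, 0.40734831]), 'ft_torque': array([ 3.00424824e-02, -1.62454652e-02,  9.56018244e-05]), 'grip_force': 0.0, 'finger_gap': 0.08557783095904688}
```

View pics/scene0.png

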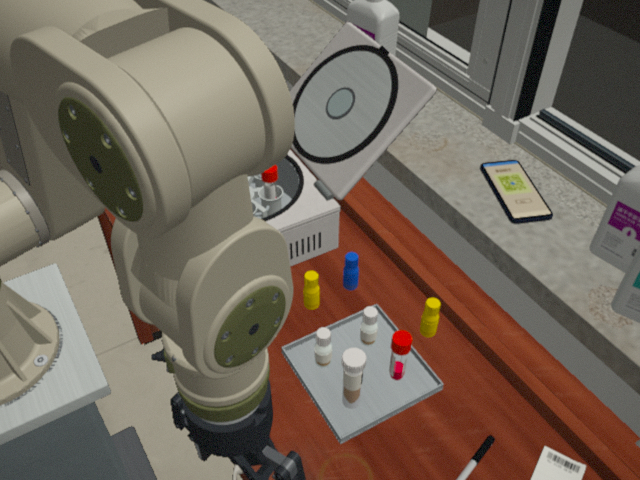

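View pics/top0.png

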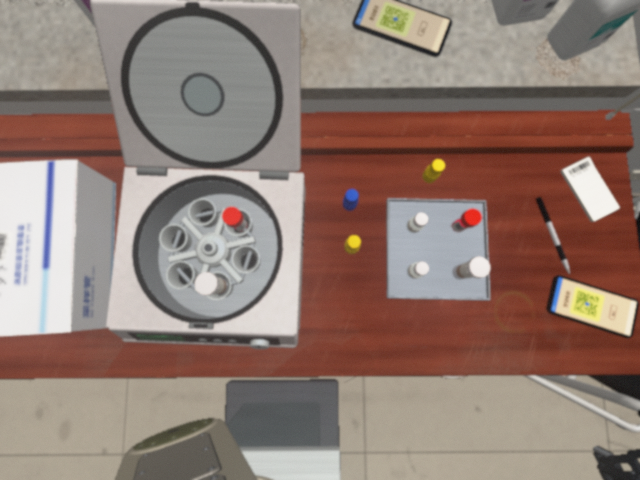

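Scene and top views both show the tray. In the top view, the short bottles' white caps are at (421,220) and (421,269). The broad white tall cap is at (480,267) and the red cap at (472,217). Look-alikes, all outside the tray and wrongly coloured, are yellow at (437,167) and (353,243) and blue at (351,198). In the rotor, the red tube is at (232,216), the tall one at (206,284) and the hub at (210,247). I'll confirm with one enlarged crop.

Run:
```python
from h import *
c=load('top0');im=c['image']
a=cv2.resize(im[190:300,385:495],(400,400),interpolation=cv2.INTER_CUBIC)
b=cv2.resize(im[170:325,130:285],(400,400),interpolation=cv2.INTER_CUBIC)
cv2.imwrite('pics/crop.png',np.hstack([a,b]))
hsv=cv2.cvtColor(im,cv2.COLOR_BGR2HSV)
red=cv2.inRange(hsv,(0,190,120),(6,255,255))|cv2.inRange(hsv,(174,190,120),(180,255,255))
wh=cv2.inRange(hsv,(0,0,195),(180,40,255))
for n,m in(('red',red),('wh',wh)):
    k,l,s,ce=cv2.connectedComponentsWithStats(m)
    for i in range(1,k):
        x,y,w,h,A=s[i]
        if 25<A<600 and 130<x<495 and 170<y<325: print(n,s[i],ce[i].round(1))
```

```text
red [224 209  16  15 183] [231.5 215.8]
red [463 210  17  15 194] [471.6 217.1]
wh [415 212  14  13 140] [421.5 218.1]
wh [183 218  71  43 581] [215.7 239. ]
wh [169 251  26  10  99] [181.4 255.5]
wh [470 256  20  21 334] [479.5 266.3]
wh [221 260  20  21 106] [230.9 270.3]
wh [416 261  14  14 149] [422.3 267.4]
wh [195 265  22  30 429] [205.4 282.2]
```

View pics/crop.png

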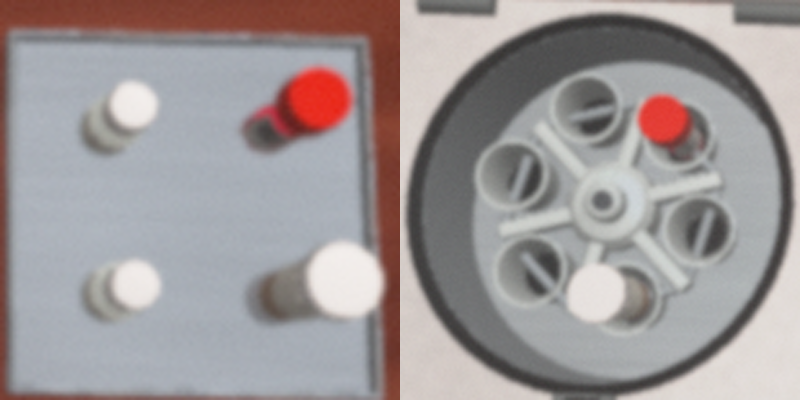

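Run:
```python
from h import *
c=load('top0');s=load('scene0')
R=c['world_to_cam'][:3,:3];print('cam',-R.T@c['world_to_cam'][:3,3])
for n,u,v,z in[('red',471.6,217.1,.103),('tall',479.5,266.7,.118),('sA',421.5,218.4,.077),('sB',422.3,267.6,.077),('redL',231.5,215.8,.162),('tallL',205.8,283.4,.176)]:
    p=onz(c,u,v,z);print(n,p.round(4),'scene',proj(s,p).round(1))
k=.3875
B=[(187,107),(113,173),(130,270),(300,230)]
hub=onz(c,130+202*k,170+200*k,.111);print('hub',hub.round(4))
P=[]
for b in B:
    p=onz(c,130+b[0]*k,170+b[1]*k,.105);P.append(p);d=p-hub;print(p.round(4),np.hypot(*d[:2]).round(4),np.degrees(np.arctan2(d[1],d[0])).round(1))
print('hub2',(P[1]+P[3])/2)
# tray/bowl check
print('bowl', onz(c,207,249,.115))
```

```text
cam [ 0.40055782 -0.12995083  0.88511474]
red [ 0.5505 -0.388   0.103 ] scene [399.4 338.2]
tall [ 0.464  -0.3906  0.118 ] scene [352.9 358.3]
sA [ 0.5538 -0.3074  0.077 ] scene [369.7 312.8]
sB [ 0.4666 -0.3048  0.077 ] scene [322.9 334.2]
redL [0.544  0.0135 0.162 ] scene [268.  169.1]
tallL [0.4367 0.0468 0.176 ] scene [205.7 172.3]
hub [0.5    0.0612 0.111 ]
[0.5633 0.0751 0.105 ] 0.0648 12.3
[0.5192 0.1222 0.105 ] 0.0639 72.6
[0.4553 0.1078 0.105 ] 0.0646 133.8
[ 0.4806 -0.0022  0.105 ] 0.0663 -107.0
hub2 [0.49987208 0.05996845 0.105     ]
bowl [0.4969996  0.06225465 0.115     ]
```

The crop confirms them: two narrow white caps, one broad white cap and one red cap in the tray. In the rotor, the empty buckets lie at about 13, 73, 133 and -107 degrees. Red goes to 133, tall to 13, and the shorts to 73 and -107. Moving now.

>>> send_rows --increments '[{"dx": 9.4,"dy": 8.85,"dz": 1,"roll": 17.4,"claw": 0.2},{"dx": 9.4,"dy": 8.85,"dz": 1,"roll": 17.4,"claw": 0.2},{"dx": 9.4,"dy": 8.85,"dz": 1,"roll": 17.4,"claw": 0.2},{"dx": 9.4,"dy": 8.85,"dz": 1,"roll": 17.4,"claw": 0.2},{"dx": 9.4,"dy": 8.85,"dz": 1,"roll": 17.4,"claw": 0.2}]' --grip_force 40

```text
clock: 0.72
tcp_pos: [0.4596, -0.3111, 0.2553]
orientation: [-0.0, 0.778, 0.628, -0.0]
wrist_force: [-0.4, -0.6, 0.9]
finger_gap: 0.0512
grip_force: 0.0
```

>>> send_rows --increments '[{"dz": -2,"roll": 10.7,"claw": 0.2},{"dz": -2,"roll": 10.7,"claw": 0.2},{"dz": -2,"roll": 10.7,"claw": 0.2},{"dz": -2,"roll": 10.7,"claw": 0.2},{"dz": -2,"roll": 10.7,"claw": 0.2}]'

```text
schema error: expected keys dx, dy, dz, roll, claw
```

>>> send_rows --increments '[{"dz": 0,"roll": 4,"claw": 0.2},{"dz": 0,"roll": 4,"claw": 0.2},{"dz": 0,"roll": 4,"claw": 0.2},{"dz": 0,"roll": 4,"claw": 0.2},{"dz": 0,"roll": 4,"claw": 0.2}]'

```text
schema error: expected keys dx, dy, dz, roll, claw
```

Run:
```python
from h import *
s=get_state();q=s['orientation'];print(s['tcp_pos'],np.degrees(2*np.arctan2(q[2],q[1]))-90,s['joint_pos'].round(2))
```

```text
[ 0.45964291 -0.31105634  0.25528531] -12.178218772583577 [-0.74  0.27  0.04  1.35 -0.    1.04]
```

>>> send_rows --increments '[{"dx": 0,"dy": 0,"dz": -2,"roll": 10.7,"claw": 0.2},{"dx": 0,"dy": 0,"dz": -2,"roll": 10.7,"claw": 0.2},{"dx": 0,"dy": 0,"dz": -2,"roll": 10.7,"claw": 0.2},{"dx": 0,"dy": 0,"dz": -2,"roll": 10.7,"claw": 0.2},{"dx": 0,"dy": 0,"dz": -2,"roll": 10.7,"claw": 0.2}]'

```text
clock: 1.35
tcp_pos: [0.4583, -0.3124, 0.2049]
orientation: [-0.001, 0.41, 0.912, 0.0]
wrist_force: [0.1, -0.3, 0.3]
finger_gap: 0.0512
grip_force: 0.0
```

>>> send_rows --increments '[{"dx": 0,"dy": 0,"dz": 0,"roll": 4,"claw": 0.2},{"dx": 0,"dy": 0,"dz": 0,"roll": 4,"claw": 0.2},{"dx": 0,"dy": 0,"dz": 0,"roll": 4,"claw": 0.2},{"dx": 0,"dy": 0,"dz": 0,"roll": 4,"claw": 0.2},{"dx": 0,"dy": 0,"dz": 0,"roll": 4,"claw": 0.2}]'

```text
clock: 1.98
tcp_pos: [0.4585, -0.3126, 0.2052]
orientation: [-0.0, 0.148, 0.989, 0.0]
wrist_force: [-0.2, -0.1, 0.4]
finger_gap: 0.0509
grip_force: 0.0
```

Run:
```python
from h import *
s=get_state();q=s['orientation'];print(s['tcp_pos'],np.degrees(2*np.arctan2(q[2],q[1]))-90,s['joint_pos'].round(2))
```

```text
[ 0.45845984 -0.31264636  0.20521817] 73.01957431918896 [-0.74  0.28 -0.06  1.23  0.   -0.45]
```

>>> send_rows --increments '[{"dx": 0.33,"dy": 0.31,"dz": -1,"roll": 0,"claw": 0.2},{"dx": 0.33,"dy": 0.31,"dz": -2.5,"roll": 0,"claw": 0.2},{"dx": 0.33,"dy": 0.31,"dz": -4,"roll": 0,"claw": 0.2},{"dx": 0.33,"dy": 0.31,"dz": -5.5,"roll": 0,"claw": 0.2},{"dx": 0.33,"dy": 0.31,"dz": -6.2,"roll": 0,"claw": 0.2}]'

```text
clock: 2.6
tcp_pos: [0.4656, -0.3038, 0.048]
orientation: [-0.001, 0.147, 0.989, 0.001]
wrist_force: [-0.6, -0.2, 0.4]
finger_gap: 0.051
grip_force: 0.0
```

>>> send_rows --increments '[{"dx": 0,"dy": 0,"dz": 0,"roll": 0,"claw": 0.2},{"dx": 0,"dy": 0,"dz": 0,"roll": 0,"claw": -0.9},{"dx": 0,"dy": 0,"dz": 0,"roll": 0,"claw": -0.9},{"dx": 0,"dy": 0,"dz": 0,"roll": 0,"claw": -0.9},{"dx": 0,"dy": 0,"dz": 0,"roll": 0,"claw": -0.9}]'

```text
clock: 3.22
tcp_pos: [0.4676, -0.3056, 0.0517]
orientation: [0.001, 0.146, 0.989, -0.001]
wrist_force: [-1.1, -0.1, 6.4]
finger_gap: 0.0217
grip_force: 39.4
```

>>> send_rows --increments '[{"dx": 0,"dy": 0,"dz": 2,"roll": 0,"claw": -0.9},{"dx": 0,"dy": 0,"dz": 4,"roll": 0,"claw": -0.9},{"dx": 0,"dy": 0,"dz": 6,"roll": 0,"claw": -0.9},{"dx": 0,"dy": 0,"dz": 8,"roll": 0,"claw": -0.9},{"dx": 0.2,"dy": 1.5,"dz": 8.3,"roll": 0,"claw": -0.9}]'

```text
clock: 3.85
tcp_pos: [0.4733, -0.2699, 0.2619]
orientation: [0.003, 0.148, 0.989, -0.002]
wrist_force: [0.3, -0.9, -0.7]
finger_gap: 0.0217
grip_force: 39.4
```

>>> send_rows --increments '[{"dx": 0.3,"dy": 2.2,"dz": 0,"roll": 0,"claw": -0.9},{"dx": 0.35,"dy": 4.4,"dz": 0,"roll": 0,"claw": -0.9},{"dx": 0.35,"dy": 6.6,"dz": 0,"roll": 0,"claw": -0.9},{"dx": 0.35,"dy": 8.8,"dz": 0,"roll": 0,"claw": -0.9},{"dx": 0.35,"dy": 10.7,"dz": 0,"roll": 0,"claw": -0.9}]'

```text
clock: 4.47
tcp_pos: [0.48, 0.002, 0.258]
orientation: [-0.0, 0.146, 0.989, 0.0]
wrist_force: [0.5, -0.2, -0.9]
finger_gap: 0.0217
grip_force: 39.4
```

>>> send_rows --increments '[{"dx": 0,"dy": 0,"dz": 0,"roll": 0,"claw": -0.9},{"dx": 0,"dy": 0,"dz": 0,"roll": 0,"claw": -0.9},{"dx": 0,"dy": 0,"dz": 0,"roll": 0,"claw": -0.9},{"dx": 0,"dy": 0,"dz": 0,"roll": 0,"claw": -0.9},{"dx": 0,"dy": 0,"dz": 0,"roll": 0,"claw": -0.9}]'

```text
clock: 5.1
tcp_pos: [0.4806, -0.0007, 0.2579]
orientation: [-0.0, 0.147, 0.989, 0.0]
wrist_force: [-0.1, 0.2, -0.6]
finger_gap: 0.0219
grip_force: 39.4
```

Run:
```python
from h import *
s=get_state();q=s['orientation'];print(s['tcp_pos'],np.degrees(2*np.arctan2(q[2],q[1]))-90,s['joint_pos'].round(2))
a=snap('top','t1')['image'];b=snap('scene','s1')['image']
f=lambda i:cv2.resize(i,(400,400),interpolation=cv2.INTER_CUBIC)
cv2.imwrite('pics/v1.png',np.hstack([f(a[130:330,110:310]),f(b[80:320,120:360])]))
```

```text
[ 0.48062539 -0.00073491  0.25788184] 73.10914856804004 [-0.17  0.12 -0.13  1.32  0.    0.13]
```

View pics/v1.png

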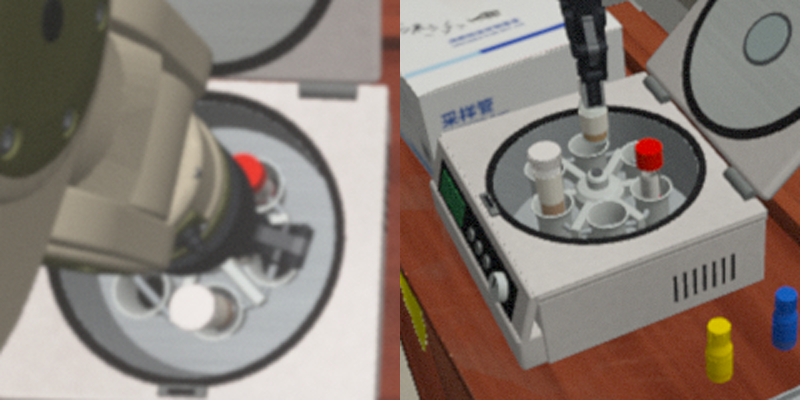

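The held bottle hangs upright above the free bucket between red and tall. Lowering it now.

>>> send_rows --increments '[{"dx": 0,"dy": 0,"dz": -1.5,"roll": 0,"claw": -0.9},{"dx": 0,"dy": 0,"dz": -3,"roll": 0,"claw": -0.9},{"dx": 0,"dy": 0,"dz": -4,"roll": 0,"claw": -0.9},{"dx": 0,"dy": 0,"dz": -4.7,"roll": 0,"claw": -0.9},{"dx": 0,"dy": 0,"dz": -5,"roll": 0,"claw": -0.9}]'

```text
clock: 5.82
tcp_pos: [0.4803, -0.0001, 0.1322]
orientation: [-0.0, 0.146, 0.989, 0.0]
wrist_force: [-0.2, 0.8, -1.5]
finger_gap: 0.0218
grip_force: 40.1
```

>>> send_rows --increments '[{"dx": 0,"dy": 0,"dz": -0.2,"roll": 0,"claw": -0.9},{"dx": 0,"dy": 0,"dz": -0.4,"roll": 0,"claw": -0.9},{"dx": 0,"dy": 0,"dz": -0.6,"roll": 0,"claw": -0.9},{"dx": 0,"dy": 0,"dz": -0.8,"roll": 0,"claw": -0.9},{"dx": 0,"dy": 0,"dz": -0.85,"roll": 0,"claw": -0.9}]'

```text
clock: 6.45
tcp_pos: [0.4804, 0.0001, 0.1114]
orientation: [-0.0, 0.146, 0.989, 0.0]
wrist_force: [0.8, 0.0, -0.3]
finger_gap: 0.0218
grip_force: 40.1
```

>>> send_rows --increments '[{"dx": 0,"dy": 0,"dz": 0,"roll": 0,"claw": -0.9},{"dx": 0,"dy": 0,"dz": 0,"roll": 0,"claw": -0.2},{"dx": 0,"dy": 0,"dz": 0,"roll": 0,"claw": -0.1},{"dx": 0,"dy": 0,"dz": 0,"roll": 0,"claw": -0.1},{"dx": 0,"dy": 0,"dz": 0,"roll": 0,"claw": -0.1}]'

```text
clock: 7.08
tcp_pos: [0.4806, 0.0, 0.1118]
orientation: [0.0, 0.146, 0.989, 0.0]
wrist_force: [0.7, 0.9, -0.4]
finger_gap: 0.0382
grip_force: 0.0
```

>>> send_rows --increments '[{"dx": 0,"dy": 0,"dz": 1,"roll": 0,"claw": -0.1},{"dx": 0,"dy": 0,"dz": 3,"roll": 0,"claw": -0.1},{"dx": 0,"dy": 0,"dz": 4.5,"roll": 0,"claw": 0.2},{"dx": 0.5,"dy": -2,"dz": 4.5,"roll": 0,"claw": 0.2},{"dx": 1,"dy": -4.2,"dz": 4.5,"roll": 0,"claw": 0.2}]'

```text
clock: 7.7
tcp_pos: [0.5064, -0.1055, 0.2253]
orientation: [0.001, 0.145, 0.989, -0.0]
wrist_force: [1.5, -0.1, -0.5]
finger_gap: 0.0512
grip_force: 0.0
```

>>> send_rows --increments '[{"dx": 0.5,"dy": -2.2,"dz": 0,"roll": 0,"claw": 0.2},{"dx": 1,"dy": -4.4,"dz": 0,"roll": 0,"claw": 0.2},{"dx": 1.5,"dy": -6.6,"dz": 0,"roll": 0,"claw": 0.2},{"dx": 1.93,"dy": -8.1,"dz": -0.5,"roll": 0,"claw": 0.2},{"dx": 1.93,"dy": -8.1,"dz": -2,"roll": 0,"claw": 0.2}]'

```text
clock: 8.32
tcp_pos: [0.5555, -0.312, 0.1749]
orientation: [0.002, 0.148, 0.989, -0.001]
wrist_force: [0.5, 0.2, -0.1]
finger_gap: 0.0511
grip_force: 0.0
```

>>> send_rows --increments '[{"dx": 0,"dy": 0,"dz": 0,"roll": 0,"claw": 0.2},{"dx": 0,"dy": 0,"dz": 0,"roll": 0,"claw": 0.2},{"dx": 0,"dy": 0,"dz": 0,"roll": 0,"claw": 0.2},{"dx": 0,"dy": 0,"dz": 0,"roll": 0,"claw": 0.2},{"dx": 0,"dy": 0,"dz": 0,"roll": 0,"claw": 0.2}]'

```text
clock: 8.95
tcp_pos: [0.5542, -0.3074, 0.1751]
orientation: [0.001, 0.146, 0.989, -0.0]
wrist_force: [0.2, 0.4, 0.5]
finger_gap: 0.0514
grip_force: 0.0
```

Run:
```python
from h import *
s=get_state();print(s['tcp_pos'])
c=snap('top','t2');a=c['image'];b=snap('scene','s2')['image']
f=lambda i:cv2.resize(i,(400,400),interpolation=cv2.INTER_CUBIC)
cv2.imwrite('pics/v2.png',np.hstack([f(a[170:325,130:285]),f(b[80:320,180:420])]))
print('pred',proj(c,np.array([.4808,-.0016,.135])))
```

```text
[ 0.5541801  -0.30737055  0.1750904 ]
pred [242.88632866 257.12799639]
```

View pics/v2.png

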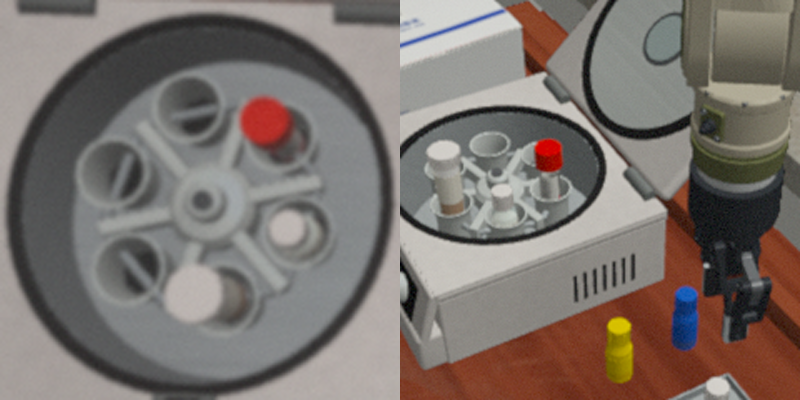

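The short bottle sits down in the right-hand bucket (crop 290,229), and the rotor hasn't turned. Next is the second short bottle.

>>> send_rows --increments '[{"dx": 0,"dy": 0,"dz": -1.2,"roll": 0,"claw": 0.2},{"dx": 0,"dy": 0,"dz": -2.4,"roll": 0,"claw": 0.2},{"dx": 0,"dy": 0,"dz": -3.6,"roll": 0,"claw": 0.2},{"dx": 0,"dy": 0,"dz": -4.6,"roll": 0,"claw": 0.2},{"dx": 0,"dy": 0,"dz": -4.95,"roll": 0,"claw": 0.2}]'

```text
clock: 9.68
tcp_pos: [0.5528, -0.3067, 0.0487]
orientation: [-0.001, 0.146, 0.989, 0.001]
wrist_force: [-0.5, -0.6, 0.4]
finger_gap: 0.0511
grip_force: 0.0
```

>>> send_rows --increments '[{"dx": 0,"dy": 0,"dz": 0,"roll": 0,"claw": 0.2},{"dx": 0,"dy": 0,"dz": 0,"roll": 0,"claw": -0.9},{"dx": 0,"dy": 0,"dz": 0,"roll": 0,"claw": -0.9},{"dx": 0,"dy": 0,"dz": 0,"roll": 0,"claw": -0.9},{"dx": 0,"dy": 0,"dz": 0,"roll": 0,"claw": -0.9}]'

```text
clock: 10.3
tcp_pos: [0.5547, -0.308, 0.0519]
orientation: [0.001, 0.146, 0.989, -0.001]
wrist_force: [0.8, 0.7, 6.2]
finger_gap: 0.0217
grip_force: 39.2
```

>>> send_rows --increments '[{"dx": 0,"dy": 0,"dz": 2,"roll": 0,"claw": -0.9},{"dx": 0,"dy": 0,"dz": 4,"roll": 0,"claw": -0.9},{"dx": 0,"dy": 0,"dz": 6,"roll": 0,"claw": -0.9},{"dx": 0,"dy": 0,"dz": 8,"roll": 0,"claw": -0.9},{"dx": 0,"dy": 1.5,"dz": 8.3,"roll": 0,"claw": -0.9}]'

```text
clock: 10.92
tcp_pos: [0.5554, -0.2726, 0.2622]
orientation: [0.003, 0.148, 0.989, -0.002]
wrist_force: [0.3, 0.3, -1.1]
finger_gap: 0.022
grip_force: 39.3
```

>>> send_rows --increments '[{"dx": -0.3,"dy": 2.2,"dz": 0,"roll": 0,"claw": -0.9},{"dx": -0.6,"dy": 4.4,"dz": 0,"roll": 0,"claw": -0.9},{"dx": -0.9,"dy": 6.6,"dz": 0,"roll": 0,"claw": -0.9},{"dx": -1.2,"dy": 8.8,"dz": 0,"roll": 0,"claw": -0.9},{"dx": -1.4,"dy": 11,"dz": 0,"roll": 0,"claw": -0.9}]'

```text
clock: 11.55
tcp_pos: [0.5181, 0.0067, 0.258]
orientation: [0.0, 0.146, 0.989, 0.0]
wrist_force: [0.8, 0.8, -0.7]
finger_gap: 0.0218
grip_force: 39.3
```

>>> send_rows --increments '[{"dx": 0,"dy": 2.2,"dz": 0,"roll": 0,"claw": -0.9},{"dx": 0,"dy": 4,"dz": 0,"roll": 0,"claw": -0.9},{"dx": 0,"dy": 4.7,"dz": 0,"roll": 0,"claw": -0.9},{"dx": 0,"dy": 4.7,"dz": 0,"roll": 0,"claw": -0.9},{"dx": 0,"dy": 4.7,"dz": 0,"roll": 0,"claw": -0.9}]'

```text
clock: 12.18
tcp_pos: [0.5189, 0.1214, 0.2578]
orientation: [-0.0, 0.147, 0.989, -0.0]
wrist_force: [-0.5, -0.6, -1.3]
finger_gap: 0.0215
grip_force: 39.3
```

>>> send_rows --increments '[{"dx": 0,"dy": 0.05,"dz": -1.5,"roll": 0,"claw": -0.9},{"dx": 0,"dy": 0.05,"dz": -3,"roll": 0,"claw": -0.9},{"dx": 0,"dy": 0.05,"dz": -4,"roll": 0,"claw": -0.9},{"dx": 0,"dy": 0.05,"dz": -4.7,"roll": 0,"claw": -0.9},{"dx": 0,"dy": 0.05,"dz": -5,"roll": 0,"claw": -0.9}]'

```text
clock: 12.8
tcp_pos: [0.5192, 0.1224, 0.1325]
orientation: [0.0, 0.147, 0.989, 0.0]
wrist_force: [1.0, 0.3, 0.4]
finger_gap: 0.0216
grip_force: 40.8
```

>>> send_rows --increments '[{"dx": 0,"dy": 0,"dz": -0.2,"roll": 0,"claw": -0.9},{"dx": 0,"dy": 0,"dz": -0.4,"roll": 0,"claw": -0.9},{"dx": 0,"dy": 0,"dz": -0.6,"roll": 0,"claw": -0.9},{"dx": 0,"dy": 0,"dz": -0.8,"roll": 0,"claw": -0.9},{"dx": 0,"dy": 0,"dz": -0.85,"roll": 0,"claw": -0.9}]'

```text
clock: 13.42
tcp_pos: [0.5186, 0.1238, 0.1114]
orientation: [-0.0, 0.146, 0.989, -0.0]
wrist_force: [0.6, -0.3, -1.0]
finger_gap: 0.0216
grip_force: 40.8
```

>>> send_rows --increments '[{"dx": 0,"dy": 0,"dz": 0,"roll": 0,"claw": -0.9},{"dx": 0,"dy": 0,"dz": 0,"roll": 0,"claw": -0.2},{"dx": 0,"dy": 0,"dz": 0,"roll": 0,"claw": -0.1},{"dx": 0,"dy": 0,"dz": 0,"roll": 0,"claw": -0.1},{"dx": 0,"dy": 0,"dz": 0,"roll": 0,"claw": -0.1}]'

```text
clock: 14.05
tcp_pos: [0.5189, 0.1238, 0.1118]
orientation: [0.0, 0.146, 0.989, 0.0]
wrist_force: [-0.0, 0.1, -0.3]
finger_gap: 0.0384
grip_force: 0.0
```

>>> send_rows --increments '[{"dx": 0,"dy": 0,"dz": 1,"roll": 0,"claw": -0.1},{"dx": 0,"dy": 0,"dz": 3,"roll": 0,"claw": -0.1},{"dx": 0,"dy": 0,"dz": 5,"roll": 0,"claw": 0.2},{"dx": 0,"dy": -2,"dz": 5,"roll": 0,"claw": 0.2},{"dx": 0,"dy": -4.2,"dz": 5,"roll": 0,"claw": 0.2}]'

```text
clock: 14.68
tcp_pos: [0.5194, 0.0183, 0.2378]
orientation: [0.001, 0.145, 0.989, 0.0]
wrist_force: [1.0, -0.2, -0.8]
finger_gap: 0.0513
grip_force: 0.0
```

>>> send_rows --increments '[{"dx": 0.2,"dy": -2.3,"dz": 0,"roll": 0,"claw": 0.2},{"dx": 0.4,"dy": -4.6,"dz": 0,"roll": 0,"claw": 0.2},{"dx": 0.6,"dy": -6.9,"dz": 0,"roll": 0,"claw": 0.2},{"dx": 0.8,"dy": -9.2,"dz": 0,"roll": 0,"claw": 0.2},{"dx": 1,"dy": -11.5,"dz": 0,"roll": 0,"claw": 0.2}]'

```text
clock: 15.3
tcp_pos: [0.5438, -0.2707, 0.2368]
orientation: [0.0, 0.146, 0.989, 0.0]
wrist_force: [-0.2, 0.1, 1.4]
finger_gap: 0.051
grip_force: 0.0
```

>>> send_rows --increments '[{"dx": 0.26,"dy": -2.3,"dz": 0,"roll": 0,"claw": 0.2},{"dx": 0.26,"dy": -4.2,"dz": 0,"roll": 0,"claw": 0.2},{"dx": 0.26,"dy": -4.8,"dz": 0,"roll": 0,"claw": 0.2},{"dx": 0.26,"dy": -4.8,"dz": 0,"roll": 0,"claw": 0.2},{"dx": 0.26,"dy": -4.8,"dz": 0,"roll": 0,"claw": 0.2}]'

```text
clock: 15.92
tcp_pos: [0.5505, -0.3872, 0.2369]
orientation: [-0.0, 0.145, 0.989, 0.0]
wrist_force: [0.2, 0.1, -0.0]
finger_gap: 0.0515
grip_force: 0.0
```

Run:
```python
from h import *
s=get_state();print(s['tcp_pos'])
c=snap('top','t3');a=c['image'];b=snap('scene','s3')['image']
f=lambda i:cv2.resize(i,(400,400),interpolation=cv2.INTER_CUBIC)
cv2.imwrite('pics/v3.png',np.hstack([f(a[170:325,130:285]),f(b[230:430,270:470])]))
```

```text
[ 0.55045786 -0.38717715  0.23692322]
```

View pics/v3.png

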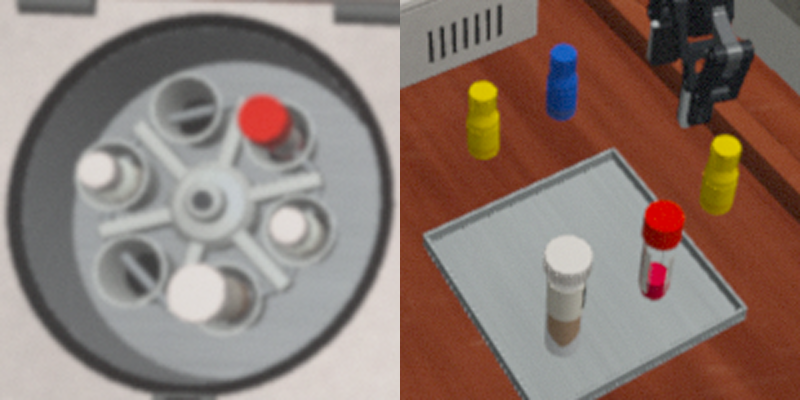

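Both shorts are seated opposite each other, at crop (97,170) and (290,229). Now descending on the red tube.

>>> send_rows --increments '[{"dx": 0,"dy": -0.03,"dz": -1.5,"roll": 0,"claw": 0.2},{"dx": 0,"dy": -0.03,"dz": -3,"roll": 0,"claw": 0.2},{"dx": 0,"dy": -0.03,"dz": -4.5,"roll": 0,"claw": 0.2},{"dx": 0,"dy": -0.03,"dz": -6,"roll": 0,"claw": 0.2},{"dx": 0,"dy": -0.03,"dz": -6.6,"roll": 0,"claw": 0.2}]'

```text
clock: 16.65
tcp_pos: [0.5495, -0.3871, 0.0697]
orientation: [-0.002, 0.145, 0.989, 0.001]
wrist_force: [-0.1, 0.5, 0.8]
finger_gap: 0.051
grip_force: 0.0
```

>>> send_rows --increments '[{"dx": 0,"dy": 0,"dz": 0,"roll": 0,"claw": 0.2},{"dx": 0,"dy": 0,"dz": 0,"roll": 0,"claw": -0.9},{"dx": 0,"dy": 0,"dz": 0,"roll": 0,"claw": -0.9},{"dx": 0,"dy": 0,"dz": 0,"roll": 0,"claw": -0.9},{"dx": 0,"dy": 0,"dz": 0,"roll": 0,"claw": -0.9}]'

```text
clock: 17.27
tcp_pos: [0.5515, -0.3904, 0.074]
orientation: [0.002, 0.146, 0.989, -0.001]
wrist_force: [0.6, 1.0, 7.1]
finger_gap: 0.03
grip_force: 39.7
```

>>> send_rows --increments '[{"dx": 0,"dy": 0,"dz": 2,"roll": 0,"claw": -0.9},{"dx": 0,"dy": 0,"dz": 4,"roll": 0,"claw": -0.9},{"dx": 0,"dy": 0,"dz": 6,"roll": 0,"claw": -0.9},{"dx": 0,"dy": 0,"dz": 8,"roll": 0,"claw": -0.9},{"dx": 0,"dy": 1,"dz": 8.4,"roll": 0,"claw": -0.9}]'

```text
clock: 17.9
tcp_pos: [0.5513, -0.3666, 0.2861]
orientation: [0.003, 0.147, 0.989, -0.002]
wrist_force: [0.5, -0.6, -1.0]
finger_gap: 0.0297
grip_force: 39.6
```

>>> send_rows --increments '[{"dx": -0.4,"dy": 2.3,"dz": 0,"roll": 0,"claw": -0.9},{"dx": -0.8,"dy": 4.6,"dz": 0,"roll": 0,"claw": -0.9},{"dx": -1.2,"dy": 6.9,"dz": 0,"roll": 0,"claw": -0.9},{"dx": -1.6,"dy": 9.2,"dz": 0,"roll": 0,"claw": -0.9},{"dx": -2,"dy": 11.4,"dz": 0,"roll": 0,"claw": -0.9}]'

```text
clock: 18.52
tcp_pos: [0.4987, -0.0768, 0.2808]
orientation: [-0.001, 0.146, 0.989, 0.0]
wrist_force: [1.7, -0.1, 0.0]
finger_gap: 0.0299
grip_force: 39.6
```

>>> send_rows --increments '[{"dx": -0.4,"dy": 2.2,"dz": 0,"roll": 0,"claw": -0.9},{"dx": -0.9,"dy": 4.4,"dz": 0,"roll": 0,"claw": -0.9},{"dx": -1.4,"dy": 6.4,"dz": 0,"roll": 0,"claw": -0.9},{"dx": -1.8,"dy": 7.45,"dz": 0,"roll": 0,"claw": -0.9},{"dx": -1.8,"dy": 7.45,"dz": 0,"roll": 0,"claw": -0.9}]'

```text
clock: 19.15
tcp_pos: [0.4534, 0.1087, 0.281]
orientation: [-0.001, 0.144, 0.99, -0.0]
wrist_force: [0.1, 0.0, -0.1]
finger_gap: 0.0299
grip_force: 39.7
```

>>> send_rows --increments '[{"dx": 0,"dy": 0,"dz": 0,"roll": 0,"claw": -0.9},{"dx": 0,"dy": 0,"dz": 0,"roll": 0,"claw": -0.9},{"dx": 0,"dy": 0,"dz": 0,"roll": 0,"claw": -0.9},{"dx": 0,"dy": 0,"dz": 0,"roll": 0,"claw": -0.9},{"dx": 0,"dy": 0,"dz": 0,"roll": 0,"claw": -0.9}]'

```text
clock: 19.77
tcp_pos: [0.4555, 0.1065, 0.2817]
orientation: [-0.0, 0.146, 0.989, 0.0]
wrist_force: [-1.1, -0.7, -0.5]
finger_gap: 0.0301
grip_force: 39.7
```

Run:
```python
from h import *
s=get_state();q=s['orientation'];print(s['tcp_pos'],q.round(4))
b=snap('scene','s4')['image']
cv2.imwrite('pics/v4.png',cv2.resize(b[50:290,110:350],(480,480),interpolation=cv2.INTER_CUBIC))
```

```text
[0.45547172 0.10647096 0.28167958] [-0.      0.1465  0.9892  0.    ]
```

View pics/v4.png

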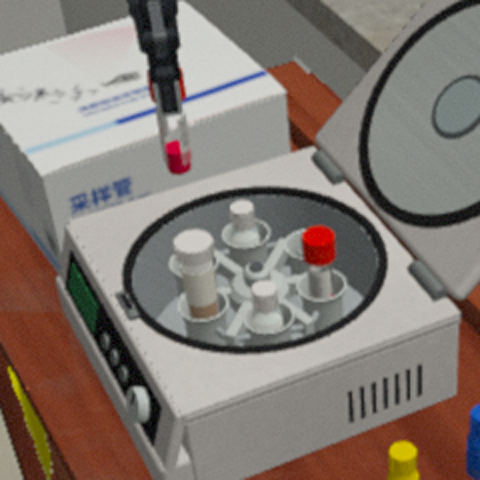

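The red tube is held upright, heading for the free rear-left bucket. Lowering it.

>>> send_rows --increments '[{"dx": 0,"dy": 0.07,"dz": -1.5,"roll": 0,"claw": -0.9},{"dx": 0,"dy": 0.07,"dz": -3,"roll": 0,"claw": -0.9},{"dx": 0,"dy": 0.07,"dz": -3.6,"roll": 0,"claw": -0.9},{"dx": 0,"dy": 0.07,"dz": -4.1,"roll": 0,"claw": -0.9},{"dx": 0,"dy": 0.07,"dz": -4.5,"roll": 0,"claw": -0.9}]'

```text
clock: 20.45
tcp_pos: [0.456, 0.1086, 0.1694]
orientation: [0.001, 0.146, 0.989, 0.0]
wrist_force: [-0.5, -0.3, -0.2]
finger_gap: 0.0299
grip_force: 39.7
```

>>> send_rows --increments '[{"dx": 0,"dy": 0,"dz": -0.4,"roll": 0,"claw": -0.9},{"dx": 0,"dy": 0,"dz": -0.7,"roll": 0,"claw": -0.9},{"dx": 0,"dy": 0,"dz": -1,"roll": 0,"claw": -0.9},{"dx": 0,"dy": 0,"dz": -1.3,"roll": 0,"claw": -0.9},{"dx": 0,"dy": 0,"dz": -1.38,"roll": 0,"claw": -0.9}]'

```text
clock: 21.08
tcp_pos: [0.455, 0.1085, 0.1342]
orientation: [-0.0, 0.146, 0.989, -0.0]
wrist_force: [-0.0, 0.6, 0.0]
finger_gap: 0.0299
grip_force: 39.7
```

>>> send_rows --increments '[{"dx": 0,"dy": 0,"dz": 0,"roll": 0,"claw": -0.9},{"dx": 0,"dy": 0,"dz": 0,"roll": 0,"claw": 0},{"dx": 0,"dy": 0,"dz": 0,"roll": 0,"claw": 0.1},{"dx": 0,"dy": 0,"dz": 0,"roll": 0,"claw": 0.1},{"dx": 0,"dy": 0,"dz": 0,"roll": 0,"claw": 0.1}]'

```text
clock: 21.7
tcp_pos: [0.4554, 0.1086, 0.1348]
orientation: [0.0, 0.146, 0.989, 0.0]
wrist_force: [-0.1, 0.3, 0.2]
finger_gap: 0.0471
grip_force: 0.0
```

>>> send_rows --increments '[{"dx": 0,"dy": 0,"dz": 1,"roll": 0,"claw": 0.1},{"dx": 0,"dy": 0,"dz": 3,"roll": 0,"claw": 0.1},{"dx": 0,"dy": 0,"dz": 5,"roll": 0,"claw": 0.3},{"dx": 0,"dy": -2,"dz": 5,"roll": 0,"claw": 0.3},{"dx": 0,"dy": -4.2,"dz": 5,"roll": 0,"claw": 0.3}]'

```text
clock: 22.32
tcp_pos: [0.4559, 0.003, 0.2607]
orientation: [0.001, 0.145, 0.989, 0.0]
wrist_force: [0.8, -0.4, -0.6]
finger_gap: 0.0554
grip_force: 0.0
```

>>> send_rows --increments '[{"dx": 0.1,"dy": -2.2,"dz": 0,"roll": 0,"claw": 0.3},{"dx": 0.2,"dy": -4.4,"dz": 0,"roll": 0,"claw": 0.3},{"dx": 0.34,"dy": -6.6,"dz": 0,"roll": 0,"claw": 0.3},{"dx": 0.34,"dy": -8.8,"dz": 0,"roll": 0,"claw": 0.3},{"dx": 0.34,"dy": -11,"dz": 0,"roll": 0,"claw": 0.3}]'

```text
clock: 22.95
tcp_pos: [0.4637, -0.2733, 0.2598]
orientation: [0.0, 0.146, 0.989, 0.0]
wrist_force: [0.6, -0.4, 0.4]
finger_gap: 0.0557
grip_force: 0.0
```

>>> send_rows --increments '[{"dx": 0,"dy": -2.2,"dz": 0,"roll": 0,"claw": 0.3},{"dx": 0,"dy": -4,"dz": 0,"roll": 0,"claw": 0.3},{"dx": 0,"dy": -4.77,"dz": 0,"roll": 0,"claw": 0.3},{"dx": 0,"dy": -4.77,"dz": 0,"roll": 0,"claw": 0.3},{"dx": 0,"dy": -4.77,"dz": 0,"roll": 0,"claw": 0.3}]'

```text
clock: 23.58
tcp_pos: [0.4639, -0.3892, 0.2598]
orientation: [-0.0, 0.146, 0.989, 0.0]
wrist_force: [-1.0, -0.2, -0.4]
finger_gap: 0.0554
grip_force: 0.0
```

Run:
```python
from h import *
s=get_state();print(s['tcp_pos'])
c=snap('top','t5');a=c['image'];b=snap('scene','s5')['image']
f=lambda i:cv2.resize(i,(400,400),interpolation=cv2.INTER_CUBIC)
cv2.imwrite('pics/v5.png',np.hstack([f(a[170:325,130:285]),f(b[80:320,150:390])]))
```

```text
[ 0.46393486 -0.38923002  0.25981731]
```

View pics/v5.png

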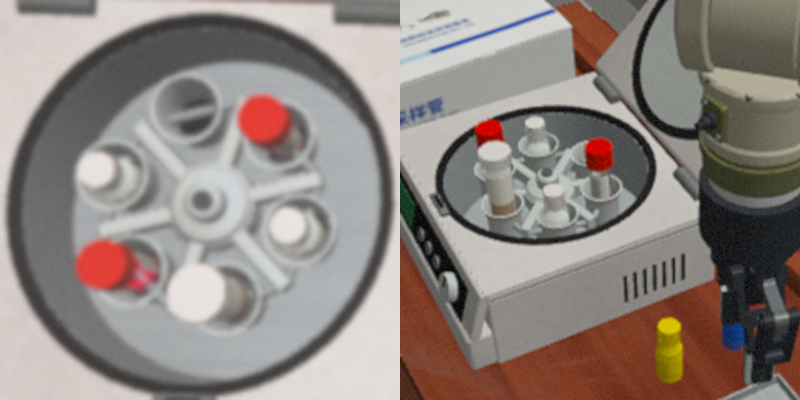

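Red is seated at crop (103,264), opposite the other red, and only the tall tube's bucket at (187,107) is left. Picking the tall tube.

>>> send_rows --increments '[{"dx": 0,"dy": -0.05,"dz": -1.5,"roll": 0,"claw": 0.3},{"dx": 0,"dy": -0.05,"dz": -3,"roll": 0,"claw": 0.3},{"dx": 0,"dy": -0.05,"dz": -4.5,"roll": 0,"claw": 0.3},{"dx": 0,"dy": -0.05,"dz": -6,"roll": 0,"claw": 0.3},{"dx": 0,"dy": -0.05,"dz": -6.7,"roll": 0,"claw": 0.3}]'

```text
clock: 24.3
tcp_pos: [0.4632, -0.3895, 0.0903]
orientation: [-0.001, 0.145, 0.989, 0.001]
wrist_force: [0.5, 0.5, 0.6]
finger_gap: 0.0556
grip_force: 0.0
```

>>> send_rows --increments '[{"dx": 0,"dy": 0,"dz": 0,"roll": 0,"claw": 0.3},{"dx": 0,"dy": 0,"dz": 0,"roll": 0,"claw": -0.9},{"dx": 0,"dy": 0,"dz": 0,"roll": 0,"claw": -0.9},{"dx": 0,"dy": 0,"dz": 0,"roll": 0,"claw": -0.9},{"dx": 0,"dy": 0,"dz": 0,"roll": 0,"claw": -0.9}]'

```text
clock: 24.92
tcp_pos: [0.4647, -0.3925, 0.0939]
orientation: [0.001, 0.146, 0.989, -0.001]
wrist_force: [-0.1, 1.9, 5.6]
finger_gap: 0.0328
grip_force: 40.2
```

>>> send_rows --increments '[{"dx": 0,"dy": 0,"dz": 2,"roll": 0,"claw": -0.9},{"dx": 0,"dy": 0,"dz": 4,"roll": 0,"claw": -0.9},{"dx": 0,"dy": 0,"dz": 6,"roll": 0,"claw": -0.9},{"dx": 0,"dy": 0,"dz": 8,"roll": 0,"claw": -0.9},{"dx": 0,"dy": 1,"dz": 8.4,"roll": 0,"claw": -0.9}]'

```text
clock: 25.55
tcp_pos: [0.4647, -0.369, 0.306]
orientation: [0.003, 0.147, 0.989, -0.002]
wrist_force: [-0.3, 0.1, -1.3]
finger_gap: 0.0329
grip_force: 40.1
```

>>> send_rows --increments '[{"dx": 0.45,"dy": 2.2,"dz": 0,"roll": 0,"claw": -0.9},{"dx": 0.9,"dy": 4.4,"dz": 0,"roll": 0,"claw": -0.9},{"dx": 1.35,"dy": 6.6,"dz": 0,"roll": 0,"claw": -0.9},{"dx": 1.8,"dy": 8.8,"dz": 0,"roll": 0,"claw": -0.9},{"dx": 2.25,"dy": 11,"dz": 0,"roll": 0,"claw": -0.9}]'

```text
clock: 26.18
tcp_pos: [0.5192, -0.0894, 0.3012]
orientation: [-0.001, 0.146, 0.989, 0.0]
wrist_force: [0.7, -0.4, -0.4]
finger_gap: 0.0331
grip_force: 40.1
```

>>> send_rows --increments '[{"dx": 0.5,"dy": 2.2,"dz": 0,"roll": 0,"claw": -0.9},{"dx": 1,"dy": 4.4,"dz": 0,"roll": 0,"claw": -0.9},{"dx": 1.5,"dy": 6.2,"dz": 0,"roll": 0,"claw": -0.9},{"dx": 1.73,"dy": 6.65,"dz": 0,"roll": 0,"claw": -0.9},{"dx": 1.73,"dy": 6.65,"dz": 0,"roll": 0,"claw": -0.9}]'

```text
clock: 26.8
tcp_pos: [0.5628, 0.075, 0.3012]
orientation: [-0.001, 0.145, 0.989, -0.0]
wrist_force: [0.5, -0.3, -0.2]
finger_gap: 0.0333
grip_force: 40.1
```

>>> send_rows --increments '[{"dx": 0,"dy": 0,"dz": 0,"roll": 0,"claw": -0.9},{"dx": 0,"dy": 0,"dz": 0,"roll": 0,"claw": -0.9},{"dx": 0,"dy": 0,"dz": 0,"roll": 0,"claw": -0.9},{"dx": 0,"dy": 0,"dz": 0,"roll": 0,"claw": -0.9},{"dx": 0,"dy": 0,"dz": 0,"roll": 0,"claw": -0.9}]'

```text
clock: 27.42
tcp_pos: [0.5633, 0.074, 0.3023]
orientation: [0.0, 0.146, 0.989, 0.0]
wrist_force: [-0.0, 0.1, 0.2]
finger_gap: 0.0336
grip_force: 40.1
```

Run:
```python
from h import *
s=get_state();q=s['orientation'];print(s['tcp_pos'],q.round(4))
b=snap('scene','s6')['image']
cv2.imwrite('pics/v6.png',cv2.resize(b[50:290,150:390],(480,480),interpolation=cv2.INTER_CUBIC))
```

```text
[0.56332926 0.07404482 0.30225265] [0.000e+00 1.463e-01 9.892e-01 1.000e-04]
```

View pics/v6.png

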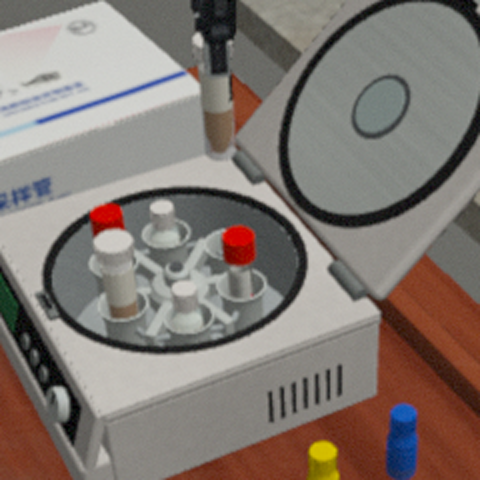

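The tall tube hangs upright over the remaining bucket. Lowering it.

>>> send_rows --increments '[{"dx": 0,"dy": 0.03,"dz": -1.5,"roll": 0,"claw": -0.9},{"dx": 0,"dy": 0.03,"dz": -3,"roll": 0,"claw": -0.9},{"dx": 0,"dy": 0.03,"dz": -3.6,"roll": 0,"claw": -0.9},{"dx": 0,"dy": 0.03,"dz": -4.1,"roll": 0,"claw": -0.9},{"dx": 0,"dy": 0.03,"dz": -4.5,"roll": 0,"claw": -0.9}]'

```text
clock: 28.1
tcp_pos: [0.564, 0.075, 0.1901]
orientation: [0.001, 0.146, 0.989, 0.0]
wrist_force: [0.5, -0.1, -0.3]
finger_gap: 0.033
grip_force: 40.1
```

>>> send_rows --increments '[{"dx": 0,"dy": 0,"dz": -0.4,"roll": 0,"claw": -0.9},{"dx": 0,"dy": 0,"dz": -0.7,"roll": 0,"claw": -0.9},{"dx": 0,"dy": 0,"dz": -1,"roll": 0,"claw": -0.9},{"dx": 0,"dy": 0,"dz": -1.3,"roll": 0,"claw": -0.9},{"dx": 0,"dy": 0,"dz": -1.4,"roll": 0,"claw": -0.9}]'

```text
clock: 28.72
tcp_pos: [0.563, 0.075, 0.1541]
orientation: [-0.0, 0.146, 0.989, -0.0]
wrist_force: [1.1, 0.8, -0.2]
finger_gap: 0.0327
grip_force: 40.1
```

>>> send_rows --increments '[{"dx": 0,"dy": 0,"dz": 0,"roll": 0,"claw": -0.9},{"dx": 0,"dy": 0,"dz": 0,"roll": 0,"claw": 0},{"dx": 0,"dy": 0,"dz": 0,"roll": 0,"claw": 0.1},{"dx": 0,"dy": 0,"dz": 0,"roll": 0,"claw": 0.1},{"dx": 0,"dy": 0,"dz": 0,"roll": 0,"claw": 0.1}]'

```text
clock: 29.35
tcp_pos: [0.5634, 0.075, 0.1548]
orientation: [0.0, 0.146, 0.989, 0.0]
wrist_force: [-0.0, -1.0, 0.2]
finger_gap: 0.047
grip_force: 0.0
```

>>> send_rows --increments '[{"dx": 0,"dy": 0,"dz": 0.5,"roll": 0,"claw": 0.1},{"dx": 0,"dy": 0,"dz": 2,"roll": 0,"claw": 0.1},{"dx": 0,"dy": 0,"dz": 4,"roll": 0,"claw": 0.1},{"dx": 0,"dy": -2,"dz": 4.5,"roll": 0,"claw": 0.1},{"dx": 0,"dy": -4.2,"dz": 4.5,"roll": 0,"claw": 0.1}]'

```text
clock: 29.98
tcp_pos: [0.5645, -0.0305, 0.2703]
orientation: [0.003, 0.145, 0.989, -0.0]
wrist_force: [0.7, 1.1, 0.2]
finger_gap: 0.0466
grip_force: 0.0
```

>>> send_rows --increments '[{"dx": 0,"dy": -2.2,"dz": 0,"roll": 0,"claw": 0.1},{"dx": 0,"dy": -4.4,"dz": 0,"roll": 0,"claw": 0.1},{"dx": 0,"dy": -6.6,"dz": 0,"roll": 0,"claw": 0.1},{"dx": 0,"dy": -8,"dz": 0,"roll": 0,"claw": 0.1},{"dx": 0,"dy": -8,"dz": 0,"roll": 0,"claw": 0.1}]'

```text
clock: 30.6
tcp_pos: [0.5631, -0.2327, 0.2675]
orientation: [0.0, 0.148, 0.989, -0.0]
wrist_force: [-1.2, 1.0, -0.2]
finger_gap: 0.0471
grip_force: 0.0
```

Run:
```python
from h import *
c=snap('top','t7');a=c['image'];b=snap('scene','s7')['image']
f=lambda i:cv2.resize(i,(400,400),interpolation=cv2.INTER_CUBIC)
cv2.imwrite('pics/v7.png',np.hstack([f(a[170:325,130:285]),f(b[80:320,150:390])]))
```

```text
(no output)
```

View pics/v7.png

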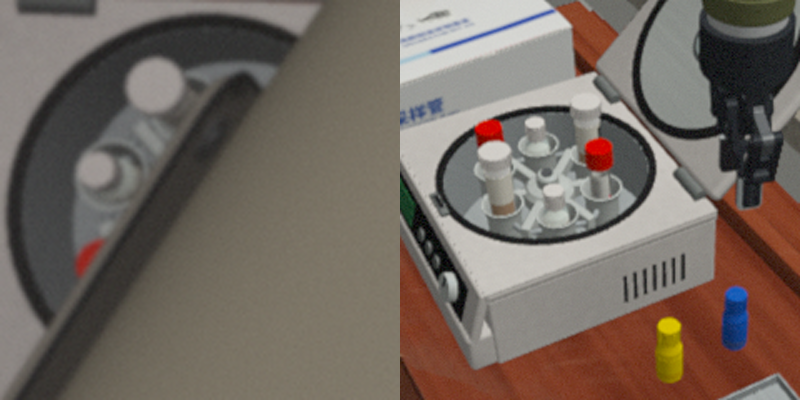

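All six are in, with like opposite like. A quick numeric check of the tall tube's height before handing in.

Run:
```python
from h import *
c=load('scene7' if 0 else 's7');t=load('t7')
print(proj(c,np.array([.5634,.0749,.179])),proj(c,np.array([.5634,.0749,.163])),'vs cap crop 586,95..125 ->',[(150+186*.6,80+v*.6) for v in(100,122)])
print(proj(t,np.array([.5634,.0749,.179])),'vs',130+155*.3875,170+86*.3875)
```

```text
[261.27709292 141.64316611] [261.81268909 148.61740837] vs cap crop 586,95..125 -> [(261.6, 140.0), (261.6, 153.2)]
[190.52939719 201.83346933] vs 190.0625 203.325
```

Fully seated, within a millimetre or two.

```bash
python3 -c "
from workcell import hand_in
print(hand_in())"
```

```text
the job is handed in; nothing more can be done
None
```

I loaded all four containers, each opposite its own kind and seated in the last camera views, then released everything and handed the job in at about 31 s on the robot clock; no verdict came back.

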